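Load the dry-heat steriliser and set its timer

ROBOT

A 6-joint arm with a two-finger parallel gripper is mounted at the origin on the work surface. World frame = base frame: x ahead of the robot, y to its left, z up, the work surface at z = 0. Lengths are in m, angles in rad, forces in N, time in s.
With the tool pointing down it reaches from about 0.4 to 0.825 m from the base axis. Payload 7 kg.
Tool frame: the origin (TCP) lies midway between the tips of the shut fingers; the grasp point (between the pads) lies hold_point_z behind it (hold_point_z is the distance from the TCP to the grasp point, in m); z points along the fingers, y is the line along which they close (so a half turn about z gives the same grasp; the last joint's range is limited). The gripper opens to 88 mm and grips with 3 to 60 N. Pads are 19 mm wide; open, the fingers measure 130 mm over their backs; the gripper's body (78 mm by 193 mm) begins 47 mm behind the grasp point.
Start: joints at [1.482, 0.359, 0.012, 0, -1.224, -0.288], TCP at [0.248, 0.628, 0.227] pointing down, gripper open.
Joint ranges: [-3.07, 3.07], [-1.43, 2.12], [-1.02, 1.25], [-3.03, 1.67], [-3.05, -0], [-3.03, 3.03]. Speed limits (rad/s): [2.39, 2.39, 3.01, 3.14, 3.14, 3.14].

INTERFACE

Orientations are given as [roll, pitch, yaw] about the fixed x, y, z axes, in that order (R = Rz(yaw) Ry(pitch) Rx(roll)).
In Python, from station import * gives the robot as it stands.
- The arm moves only by the tool apply_moves, never from a script. Its argument "steps" is a list of rows, each an object with "translation": the shift along the world's x, y, z scaled (see below), a list of three; "rotation": the turn, a rotation vector about the world's x, y, z scaled (see below), a list of three. A call has exactly 10 rows; each row is the pose to reach, as a shift and turn from the pose commanded when the call began; what a row does not reach only later rows make up. The controller multiplies each number of a shift by 250 mm and each number of a turn by 30 degrees. A row lasts 1/12 s, in which the tool goes at most 41.7 mm and 7.16 degrees, less where a joint would pass 70% of its speed; a pose out of reach is approached as far as the arm can. A call with a number of a shift or a turn outside -1 to 1 is refused whole. A call with a gripper value outside its range is refused whole. "jaw" is the closure, from -1 (fully open) to 1 (shut), so that 0 is half open, set as the call begins (left out, the last holds). The fingers move at their own pace and stop on an object; "newtons" is the grip in N (left out, the last holds). Time passes only in rows, so rows that repeat a pose let the fingers close, or fill a call up. It gives the time, the measured TCP pose, the force, the opening and the grip force at its end, in the units of the state.
- get_state(): the state, without advancing time (a new reading comes with each control period).
- grab_frame(name): name is "side" or "top" or "wrist"; returns the picture (420x560x3 uint8, blue, green, red); there is no depth.
- camera_model(name): a dict with "fx", "fy", "cx", "cy" (pixels), "xyz" and "rotation" of the camera in the world. Camera axes: x right, y down, z forward; pixel columns grow to the right and rows downward; lengths in m; the calibration is good to about 2 mm. A picture is of the moment at which its call begins: read the wrist's pose just before it. camera_model takes no time and is no camera call; for the wrist camera it gives the pose at the moment of the call.
- job_done(): hands the job in; it is judged then, once.
The state is a dict: "t": time; "q": joint angles; "qd": joint speeds; "joint_efforts": joint torques, N m; "eef_pos": TCP position; "ee_rot": TCP orientation; "force": force on the tool from outside, world axes, zero at the start; "moment": the same for the moment, N m; "width": finger opening in m; "gripper_force": force on a finger pad.
Only numpy, scipy, OpenCV 4.12 (cv2) and the standard library are available. Lean on these libraries where they do the work, as an engineer would, in place of code of your own. Each camera call takes 0.05 s, during which the arm holds its last target. There are 200 camera calls.

TASK

Lift the tray of forceps, keeping the forceps in it, and lower it gently into the bench steriliser so that each corner hole drops over its own post and the tray sits level on the posts' shoulders. Swing the lid fully shut, then turn the timer wheel clockwise to 30 minutes: its pointer in line with the widest, tallest mark of the scale under the wheel, at the steriliser's front, which faces away from you. Leave the bottles, the cup and the first-aid case where they stand.

Things in the scene. Friction and masses are not known exactly. Their poses are not given: they have to be found in the camera images.
- sterilizer: Fixed white bench steriliser, 190 mm (x) by 330 mm (y), 125 mm high. Origin: centre of its underside on the table; z up; +x is its front, looking away from the robot. At the +y end an open well 135 mm (x) by 172 mm (y), centre y = +59 mm, floor 30 mm up, rim 125 mm up, with a plain lower tray and four posts; at the -y end a flat deck 125 mm up with the timer wheel, axis x = 0, y = -115 mm.
- rack (a point): Midpoint of the steriliser's four posts at the height of their shoulders (68 mm above the table), where the tray's underside must rest. Posts 6 mm thick at x = +-42, y = +-65 mm from here, rising 22 mm, the last 7 mm tapered to a 2 mm tip; shoulders 16 mm across. Axes as the steriliser. The shut lid's underside is 59 mm above this point.
- lid_hinge (a point): Middle of the lid's hinge line, on the steriliser at x = 0, y = +158 mm, z = 127 mm; the line runs along the steriliser's x. Axes as the steriliser.
- lid_edge (a point): Lid's free edge, on its outer face, 200 mm from the hinge line, at a black grip strip 100 mm long, 12 mm wide. The lid is a plate 170 mm wide (along the hinge), 14 mm thick, ending 206 mm from the hinge; its underside is in the hinge plane. At the start it stands about upright at the steriliser's +y end; shut, it lies flat over the well, this edge toward -y, its top 141 mm above the table.
- lid (a joint): Lid angle in rad: 0 fully shut, 1.57 upright, 1.85 stop. The hinge is stiff (0.5 N m) so the lid stays where it is left and must be pushed all the way down.
- tray: Loose stainless instrument tray, 104 mm (its x) by 150 mm (its y, long axis), floor 3 mm thick, rim 17 mm high overall, 0.25 to 0.4 kg. Origin: centre of its underside; z up. Four round 12 mm holes in the floor corners at x = +-42 mm, y = +-65 mm. It may be put on the posts either way round.
- tray_grip (a point): Centre of the tray's grip: a black bar along the tray's x, 70 mm long, 12 mm thick (along the tray's y), 14 mm high, centred over the tray 43 mm above its underside, on a steel bail with upright 6 mm wires at x = +-48 mm. Free by 25 mm beside and below.
- forceps: Loose curved steel forceps, 130 mm long, 53 mm wide over the finger rings, 6 mm thick, 40 g, lying in the tray along its long axis under the grip bar. Origin: underside, middle of its length; its x runs from rings to tips.
- timer (a joint): Timer wheel angle in rad from 0 minutes, growing clockwise seen from above; stops at 0 and 4.189 (60 minutes), 0.0698 rad per minute, so 30 minutes is 2.094. The wheel turns with light friction (0.08 N m) and stays where it is left.
- timer_grip (a point): Centre of the timer wheel: black, fluted, 60 mm across, 28 mm high, vertical axis, from 16 to 44 mm above the deck (141 to 169 mm above the table); this point is on the axis halfway up. A fixed 58 mm collar with the scale is under it, down to the deck. Round it the deck is free, but for the shut lid's edge (16 mm above deck), 67 mm from the axis toward +y of the steriliser.
- pointer (a point): Tip of the wheel's pointer: a white upright lug 5 mm wide on the wheel's rim, standing out 5.5 mm (to 35.5 mm from the axis), hanging 6 mm down over the collar, its top 15 mm above the wheel's underside. Turns with the wheel: at 0 minutes 120 degrees anticlockwise (from above) from the steriliser's +x, at 30 minutes exactly toward +x.
- half_hour_mark (a point): The 30 minute mark on the fixed collar, dead ahead at the steriliser's front (+x of the wheel axis): black, 4 mm wide, 13 mm high, the widest and tallest of 13 marks (every 5 minutes, 20 degrees apart; quarter hours 10 mm, others 6 mm high). On the collar's upright side; seen from the far side of the table.
- bottle_a: Closed white pill bottle, 52 mm across, 105 mm high, standing; origin at its underside. To be left alone.
- bottle_b: A second pill bottle like it. To be left alone.
- cup: Small white ceramic cup, 72 mm across, 70 mm high, standing; origin at its underside. To be left alone.
- aid_case: Red plastic first-aid case lying flat, 170 by 250 by 80 mm high; origin at its underside. To be left alone.

How it is judged:
On the way, in this order (a step that is already met when the one before it is completed fails the run):
1. the tray sits level on the shoulders of the four posts, forceps in it, and is let go (z of tray in the frame of rack below 0.004 m and horizontal distance between tray and rack below 0.005 m and angle between the y axis of tray and the y axis of sterilizer, either way round below 0.08 rad and angle between tray's own z axis and vertical below 0.05 rad and z of forceps in the frame of tray between 0 and 0.015 m and horizontal distance between forceps and tray below 0.03 m and contact force between the fingers and tray below 0.1 N), for 0.2 s.
2. the lid is fully shut (value of joint lid below 0.03 rad), for 0.2 s.
At the end, for the whole second after the job is handed in: The tray rests on the shoulders of all four posts (within 4 mm in height, 5 mm sideways, 0.08 rad in yaw, 0.05 rad of level) with the forceps lying in it, the lid is shut (under 0.03 rad), and the timer stands at 30 minutes within 1.5 minutes (0.11 rad, about 3.5 mm at the pointer) (value of joint timer between 1.984 and 2.204 rad and value of joint lid below 0.03 rad and z of tray in the frame of rack below 0.004 m and horizontal distance between tray and rack below 0.005 m and angle between the y axis of tray and the y axis of sterilizer, either way round below 0.08 rad and angle between tray's own z axis and vertical below 0.05 rad and z of forceps in the frame of tray between 0 and 0.015 m and horizontal distance between forceps and tray below 0.03 m and linear speed of tray below 0.02 m/s); the robot touches nothing.
It fails at once if the tray is rammed onto the steriliser (over 60 N), or dropped from more than about 1 cm (over 0.35 m/s while out of the fingers) (contact force between tray and sterilizer above 60 N or (contact force between the fingers and tray below 0.1 N and linear speed of tray above 0.35 m/s)).
It fails at once if the timer is set before the lid is shut (value of joint timer above 1.2 rad and value of joint lid above 0.2 rad).
It fails at once if a bottle, the cup or the case is shifted by more than 25 mm or tipped (distance of any of bottle_a, bottle_b, cup, aid_case from where it was at the start of the episode above 0.025 m or angle between any of bottle_a, bottle_b, cup's own z axis and vertical above 0.5 rad).
It also fails if it takes over 72 s, if anything falls off the work surface, if the arm or the gripper's body presses on something with over 40 N, if the wrist force passes 120 N, or if a joint passes its speed limit or range.

## Working session

There is one attempt and no reset: what is moved stays moved. The work goes in short steps, Python scripts to look and compute and a tool call to move; the robot and the scene stay as the last step left them, time stands still between calls to the robot, and variables do not carry over. Pictures are saved under pics/ and viewed, at most 10 in all, crops included, and the job is handed in when it is done.

Besides the shell and the picture viewer there is one more tool, called by a JSON object that holds its "fn" and its "kwargs", one argument or row to a line. apply_moves: Moves the arm, as the interface text tells. Shifts and turns lie within -1 to 1; 1 stands for 250 mm of shift or 30 degrees of turn. Its arguments: {"type":"object","properties":{"steps":{"type":"array"},"jaw":{"type":"number"},"newtons":{"type":"number"}},"required":["steps"]}

```bash
mkdir -p pics; ls
cat > h.py <<'E'
from station import *
import numpy as np, cv2
def ray(cm,u,v):
    d=np.array([(u-cm['cx'])/cm['fx'],(v-cm['cy'])/cm['fy'],1.]); R=np.array(cm['rotation'])
    return np.array(cm['xyz']),R@d
def onz(cm,u,v,z):
    o,d=ray(cm,u,v); return o+d*(z-o[2])/d[2]
def proj(cm,p):
    c=np.array(cm['rotation']).T@(np.array(p)-np.array(cm['xyz'])); return np.array([cm['fx']*c[0]/c[2]+cm['cx'],cm['fy']*c[1]/c[2]+cm['cy']])
E
python3 - <<'E'
from h import *
s=get_state(); print({k:np.round(v,3) for k,v in s.items()})
print([k for k in ['hold_point_z'] if k in globals()], globals().get('hold_point_z'))
ims=[]
for n in ['side','top','wrist']:
    cm=camera_model(n); im=grab_frame(n); cv2.imwrite(f'pics/{n}0.png',im)
    print(n,cm)
E
```

```text
pics
{'t': np.float64(0.0), 'q': array([ 1.482,  0.359,  0.011, -0.   , -1.224, -0.288]), 'qd': array([-0.   , -0.001,  0.002, -0.   ,  0.   , -0.002]), 'joint_efforts': array([-2.0000e-03, -5.8271e+01,  2.9306e+01,  6.9980e+00,  7.0000e-03,
       -0.0000e+00]), 'eef_pos': array([0.248, 0.627, 0.226]), 'ee_rot': array([ 3.14 , -0.   , -0.377]), 'force': array([0.189, 0.244, 0.653]), 'moment': array([ 0.004, -0.013,  0.01 ]), 'gripper_force': np.float64(0.0), 'width': np.float64(0.088)}
['hold_point_z'] 0.0188
side {'fx': 450.90977647401803, 'fy': 450.90977647401803, 'cx': 275.0385584866905, 'cy': 212.50237397074304, 'xyz': array([ 0.17276026, -0.62224346,  0.96845652]), 'rotation': array([-2.40731364e+00,  5.67743679e-04, -4.87919689e-01])}
top {'fx': 401.83534838455216, 'fy': 401.83534838455216, 'cx': 277.4506144184354, 'cy': 206.79917446803276, 'xyz': array([0.46116826, 0.03426637, 1.21999248]), 'rotation': array([-3.05970242e+00,  2.48753637e-03, -1.57883421e+00])}
wrist {'fx': 351.7013296287434, 'fy': 351.7013296287434, 'cx': 280.6276953223875, 'cy': 207.35389703535643, 'xyz': array([0.3238602 , 0.59823957, 0.38487491]), 'rotation': array([ 2.83574031e+00, -2.23109578e-03, -1.94736753e+00])}
```

```bash
sed -i "s/^import numpy.*/&\nfrom scipy.spatial.transform import Rotation as Ro\n_cm=camera_model\ndef camera_model(n):\n    c=dict(_cm(n)); c['rotation']=Ro.from_euler('xyz',c['rotation']).as_matrix(); return c/" h.py; cat h.py | head -8
```

```text
from station import *
import numpy as np, cv2
from scipy.spatial.transform import Rotation as Ro
_cm=camera_model
def camera_model(n):
    c=dict(_cm(n)); c['rotation']=Ro.from_euler('xyz',c['rotation']).as_matrix(); return c
def ray(cm,u,v):
    d=np.array([(u-cm['cx'])/cm['fx'],(v-cm['cy'])/cm['fy'],1.]); R=np.array(cm['rotation'])
```

View pics/top0.png

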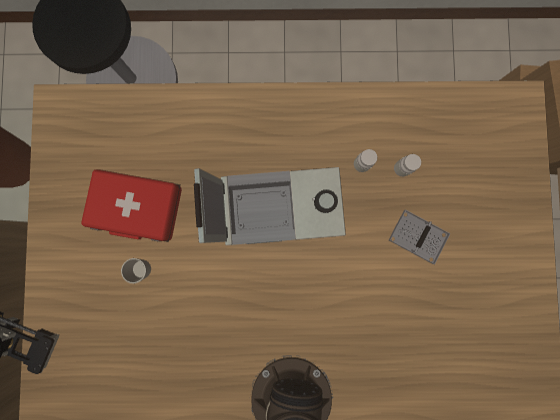

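View pics/side0.png

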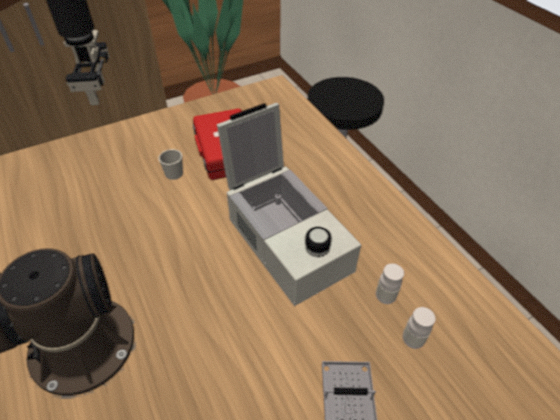

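Run:
```python
from h import *
im=cv2.imread('pics/top0.png'); cm=camera_model('top'); hsv=cv2.cvtColor(im,cv2.COLOR_BGR2HSV)
# deck: bright, low sat
m=cv2.inRange(hsv,(0,0,140),(179,45,255)); m[:, :280]=0; m[:,352:]=0; m[:150]=0;m[250:]=0
cs,_=cv2.findContours(m,cv2.RETR_EXTERNAL,cv2.CHAIN_APPROX_NONE); c=max(cs,key=cv2.contourArea)
r=cv2.minAreaRect(c); print('deck',r); b=cv2.boxPoints(r); P=np.array([onz(cm,*p,.125) for p in b]);print(np.round(P,4)); print([np.linalg.norm(P[i]-P[i-1]) for i in range(4)])
# wheel
g=im.max(2); k=np.zeros_like(g); k[180:222,305:347]=1
w=((g<60)&(k>0)).astype(np.uint8); cs,_=cv2.findContours(w,cv2.RETR_EXTERNAL,cv2.CHAIN_APPROX_NONE); c=max(cs,key=cv2.contourArea)
(u,v),rad=cv2.minEnclosingCircle(c); print('wheel',u,v,rad,onz(cm,u,v,.169),rad/cm['fx']*(1.22-.169))
# tray bar
k[:]=0;k[215:260,405:440]=1; w=((g<45)&(k>0)).astype(np.uint8); cs,_=cv2.findContours(w,cv2.RETR_EXTERNAL,cv2.CHAIN_APPROX_NONE); c=max(cs,key=cv2.contourArea)
r=cv2.minAreaRect(c);b=cv2.boxPoints(r);P=np.array([onz(cm,*p,.05) for p in b]);print('bar',r,P.mean(0));e=[P[i]-P[i-1] for i in range(4)];print([(np.linalg.norm(x),np.degrees(np.arctan2(x[1],x[0]))) for x in e])
# tray outline: low sat
m=cv2.inRange(hsv,(0,0,0),(179,60,255)); m[:200]=0;m[270:]=0;m[:,:380]=0;m[:,455:]=0
cs,_=cv2.findContours(m,cv2.RETR_EXTERNAL,cv2.CHAIN_APPROX_NONE); c=max(cs,key=cv2.contourArea)
r=cv2.minAreaRect(c);b=cv2.boxPoints(r);P=np.array([onz(cm,*p,.015) for p in b]);print('tray',r,P.mean(0));e=[P[i]-P[i-1] for i in range(4)];print([(np.linalg.norm(x),np.degrees(np.arctan2(x[1],x[0]))) for x in e])
for n,p in dict(bota=(368,157),botb=(412,162)).items(): print(n,onz(cm,*p,.105))
print('cup',onz(cm,138,269,.07))
for p in [(200,169),(200,240),(210,170)]: print('lid',onz(cm,*p,.32))
```

```text
deck ((316.9724426269531, 202.66897583007812), (67.59902954101562, 49.162925720214844), 85.2363510131836)
[[ 0.6496  0.0018  0.125 ]
 [ 0.6599 -0.1333  0.125 ]
 [ 0.4745 -0.1447  0.125 ]
 [ 0.4646 -0.0115  0.125 ]]
[np.float64(0.18554948715483588), np.float64(0.135493559583832), np.float64(0.18566353656844495), np.float64(0.13363540969525275)]
wheel 325.4871826171875 201.24359130859375 11.515494346618652 [ 0.56104603 -0.0900935   0.169     ] 0.030118765327519087
bar ((422.6607666015625, 236.58514404296875), (4.1070146560668945, 22.87451171875), 27.89727020263672) [ 0.46710028 -0.3841947   0.05      ]
[(np.float64(0.011731403486091772), np.float64(61.37716347229236)), (np.float64(0.06704918787178725), np.float64(-29.68527030114531)), (np.float64(0.01177836695970549), np.float64(-118.75738694542218)), (np.float64(0.06702241992686928), np.float64(150.27417803173205))]
tray ((419.2191467285156, 236.1939239501953), (51.81346130371094, 36.05649185180664), 27.474430084228516) [ 0.46870939 -0.38636053  0.015     ]
[(np.float64(0.15233926296212197), np.float64(61.854747631381784)), (np.float64(0.10907274988886143), np.float64(-29.002926932770006)), (np.float64(0.15330543960597484), np.float64(-118.3545898359116)), (np.float64(0.10853150539230096), np.float64(150.4831748081463))]
bota [ 0.6910582  -0.21936017  0.105     ]
botb [ 0.67577559 -0.34243634  0.105     ]
cup [0.38172778 0.43352464 0.07      ]
lid [0.62242779 0.21070478 0.32      ]
lid [0.46208534 0.20946459 0.32      ]
lid [0.61994488 0.18802465 0.32      ]
```

{"fn": "apply_moves", "kwargs": {
  "steps": [
    {"translation": [0.04,-0.08,0.12],"rotation": [0,0,0]},
    {"translation": [0.1,-0.2,0.24],"rotation": [0,0,0]},
    {"translation": [0.16,-0.32,0.36],"rotation": [0,0,0.1]},
    {"translation": [0.24,-0.44,0.48],"rotation": [0,0,0.2]},
    {"translation": [0.32,-0.56,0.58],"rotation": [0,0,0.3]},
    {"translation": [0.4,-0.68,0.66],"rotation": [0,0,0.4]},
    {"translation": [0.48,-0.8,0.7],"rotation": [0,0,0.5]},
    {"translation": [0.56,-0.9,0.7],"rotation": [0,0,0.6]},
    {"translation": [0.62,-1,0.7],"rotation": [0,0,0.7]},
    {"translation": [0.68,-1,0.7],"rotation": [0,0,0.85]}
  ],
  "jaw": -1,
  "newtons": 30
}}

```text
t: 0.98
eef_pos: [0.4192, 0.3737, 0.4037]
ee_rot: [-3.139, -0.002, 0.068]
force: [-0.3, 2.2, 1.0]
width: 0.0878
gripper_force: 0.0
```

{"fn": "apply_moves", "kwargs": {
  "steps": [
    {"translation": [0.07,-0.13,0],"rotation": [0,0,0]},
    {"translation": [0.14,-0.26,0],"rotation": [0,0,0]},
    {"translation": [0.21,-0.39,0],"rotation": [0,0,0]},
    {"translation": [0.28,-0.52,0],"rotation": [0,0,0]},
    {"translation": [0.35,-0.65,0],"rotation": [0,0,0]},
    {"translation": [0.42,-0.78,0],"rotation": [0,0,0]},
    {"translation": [0.5,-0.9,0],"rotation": [0,0,0]},
    {"translation": [0.55,-1,0],"rotation": [0,0,0]},
    {"translation": [0.6,-1,0],"rotation": [0,0,0]},
    {"translation": [0.6,-1,0],"rotation": [0,0,0]}
  ]
}}

```text
t: 1.82
eef_pos: [0.5698, 0.126, 0.4005]
ee_rot: [3.141, 0.001, 0.065]
force: [-0.7, 0.5, -0.1]
width: 0.0876
gripper_force: 0.0
```

Run:
```python
from h import *
s=get_state(); print(s['t'],s['eef_pos'],s['ee_rot'],s['q'].round(2) if hasattr(s['q'],'round') else s['q'])
import pickle
cm=camera_model('wrist'); im=grab_frame('wrist'); cv2.imwrite('pics/w1.png',im); pickle.dump(cm,open('w1.pkl','wb'))
o=np.array([.553,.025]);a=np.radians(4);X=np.array([np.cos(a),np.sin(a)]);Y=np.array([-X[1],X[0]])
for sx in (-42,42):
  for sy in (-6,124): print(proj(cm,[*(o+X*sx/1e3+Y*sy/1e3),.09]))
```

```text
1.8167 [0.56975832 0.12603    0.40053838] [3.14084309e+00 1.29176181e-03 6.52573557e-02] [ 0.55  0.15  0.11  0.   -1.54  1.08]
[356.57835273 205.77210787]
[263.68181439 206.18989127]
[360.44802372 145.36096619]
[262.4893465  145.79948934]
```

View pics/w1.png

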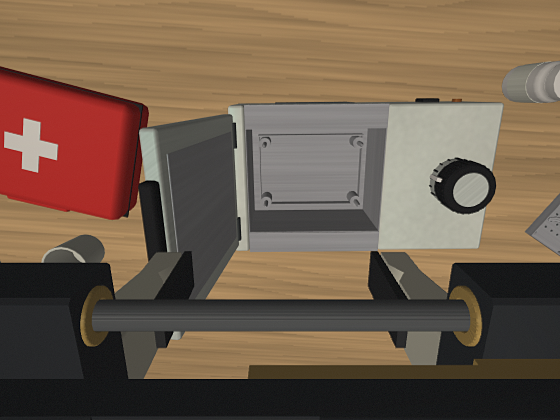

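Run:
```python
import cv2,numpy as np
im=cv2.imread('pics/w1.png'); a=cv2.resize(im[125:225,250:380],None,fx=6,fy=6,interpolation=cv2.INTER_CUBIC)
a=np.clip(a.astype(float)*1.6,0,255).astype(np.uint8)
cv2.imwrite('pics/w1c.png',a[:600,:780])
```

```text
(no output)
```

View pics/w1c.png

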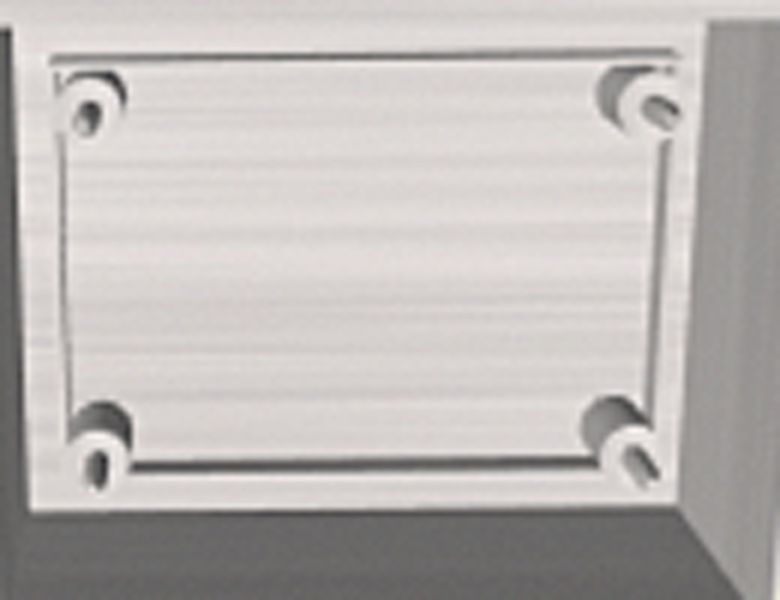

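Run:
```python
from h import *
import pickle
cm=pickle.load(open('w1.pkl','rb'))
def px(x,y): return 250+(x+.5)/6-.5,125+(y+.5)/6-.5
tips=[(83,130),(676,120),(98,486),(656,482)]; sh=[(92,107),(650,102),(100,458),(631,455)]
for nm,L,z in (('tip',tips,.09),('sh',sh,.068)):
    P=np.array([onz(cm,*px(*p),z)[:2] for p in L]); TL,TR,BL,BR=P
    print(nm,P.mean(0).round(4),'yl',np.linalg.norm(TL-TR),np.linalg.norm(BL-BR),'x',np.linalg.norm(TL-BL),np.linalg.norm(TR-BR))
    for d in (TL-TR,BL-BR): print(np.degrees(np.arctan2(d[1],d[0]))-90)
    for d in (TL-BL,TR-BR): print(np.degrees(np.arctan2(d[1],d[0])))
im=cv2.imread('pics/w1.png'); g=im.max(2); w=np.zeros_like(g); w[155:215,425:500]=(g[155:215,425:500]<60)
# cap (grey disc) centre on wheel top
k=cv2.inRange(im,(110,110,110),(255,255,255)); k2=np.zeros_like(k); k2[165:210,447:493]=k[165:210,447:493]
cs,_=cv2.findContours(k2,cv2.RETR_EXTERNAL,cv2.CHAIN_APPROX_NONE); c=max(cs,key=cv2.contourArea); e=cv2.fitEllipse(c); print(e,onz(cm,*e[0],.169))
a=cv2.resize(im[140:230,410:510],None,fx=6,fy=6,interpolation=cv2.INTER_CUBIC); cv2.imwrite('pics/w1w.png',a)
# lid: top edge corners
for p in [(148,182),(152,262)]: print('edge',onz(cm,*p,.325))
```

```text
tip [0.5497 0.0814] yl 0.13111527614615748 0.1300525095432127 x 0.08254811317316278 0.08378062327738377
4.705446566796553
4.160319725499818
5.334855654867165
4.594754937025361
sh [0.5506 0.0819] yl 0.12879551757365465 0.12902800550401683 x 0.08453875222421041 0.08495737435206532
4.2546540452260615
4.068981467178546
4.299080442325002
4.455196334920844
((470.4225158691406, 189.53265380859375), (30.6082706451416, 36.51197052001953), 53.445674896240234) [ 0.56291015 -0.09221234  0.169     ]
edge [0.58901506 0.21891892 0.325     ]
edge [0.52851199 0.21890326 0.325     ]
```

View pics/w1w.png

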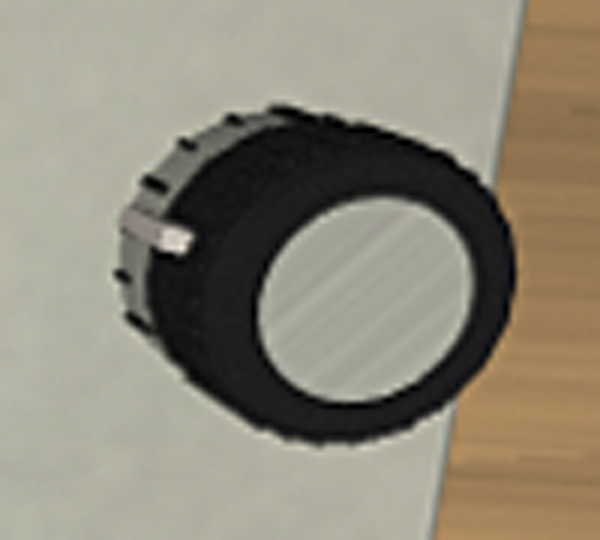

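{"fn": "apply_moves", "kwargs": {
  "steps": [
    {"translation": [-0.02,-0.1,0],"rotation": [0,0,-0.05]},
    {"translation": [-0.04,-0.23,0],"rotation": [0,0,-0.1]},
    {"translation": [-0.06,-0.36,0],"rotation": [0,0,-0.15]},
    {"translation": [-0.08,-0.5,0],"rotation": [0,0,-0.2]},
    {"translation": [-0.1,-0.62,0],"rotation": [0,0,-0.3]},
    {"translation": [-0.13,-0.75,-0.05],"rotation": [0,0,-0.35]},
    {"translation": [-0.16,-0.87,-0.1],"rotation": [0,0,-0.4]},
    {"translation": [-0.18,-1,-0.15],"rotation": [0,0,-0.45]},
    {"translation": [-0.2,-1,-0.2],"rotation": [0,0,-0.5]},
    {"translation": [-0.2,-1,-0.2],"rotation": [0,0,-0.5]}
  ]
}}

```text
t: 2.7
eef_pos: [0.5161, -0.1227, 0.3493]
ee_rot: [-3.142, 0.004, -0.197]
force: [0.9, -0.1, 0.4]
width: 0.0879
gripper_force: 0.0
```

{"fn": "apply_moves", "kwargs": {
  "steps": [
    {"translation": [-0.02,-0.12,-0.04],"rotation": [0,0,-0.06]},
    {"translation": [-0.04,-0.24,-0.08],"rotation": [0,0,-0.12]},
    {"translation": [-0.06,-0.36,-0.12],"rotation": [0,0,-0.18]},
    {"translation": [-0.08,-0.5,-0.18],"rotation": [0,0,-0.24]},
    {"translation": [-0.1,-0.62,-0.24],"rotation": [0,0,-0.3]},
    {"translation": [-0.13,-0.75,-0.3],"rotation": [0,0,-0.36]},
    {"translation": [-0.16,-0.87,-0.36],"rotation": [0,0,-0.45]},
    {"translation": [-0.2,-1,-0.4],"rotation": [0,0,-0.57]},
    {"translation": [-0.2,-1,-0.4],"rotation": [0,0,-0.57]},
    {"translation": [-0.2,-1,-0.4],"rotation": [0,0,-0.57]}
  ]
}}

```text
t: 3.53
eef_pos: [0.4684, -0.3726, 0.251]
ee_rot: [3.141, 0.002, -0.492]
force: [-0.2, 0.5, -0.0]
width: 0.0876
gripper_force: 0.0
```

Run:
```python
from h import *
import pickle
s=get_state(); print(s['t'],s['eef_pos'],s['ee_rot'],np.round(s['q'],2))
cm=camera_model('wrist'); im=grab_frame('wrist'); cv2.imwrite('pics/w2.png',im); pickle.dump(cm,open('w2.pkl','wb'))
print(proj(cm,[.467,-.384,.05]))
cm=pickle.load(open('w1.pkl','rb')); p=onz(cm,439.6,179.6,.156); d=p[:2]-[.561,-.091]; print('pointer',p,np.hypot(*d),np.degrees(np.arctan2(d[1],d[0]))-4.3)
```

```text
3.5333 [ 0.46835744 -0.37257708  0.2510296 ] [ 3.14139459e+00  1.58203928e-03 -4.92331788e-01] [-0.35  0.22 -0.13 -0.   -1.23  1.42]
[291.07774675 173.22373933]
pointer [ 0.56951461 -0.06075188  0.156     ] 0.031423674777758696 69.97850983923202
```

View pics/w2.png

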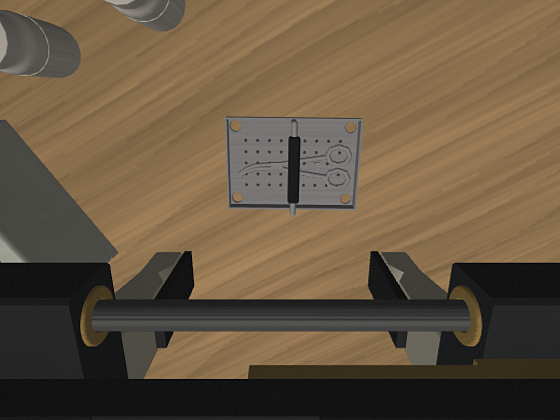

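Run:
```python
from h import *
import pickle
cm=pickle.load(open('w2.pkl','rb')); im=cv2.imread('pics/w2.png'); g=im.max(2)
w=np.zeros_like(g); w[125:215,275:312]=(g[125:215,275:312]<45)
cs,_=cv2.findContours(w,cv2.RETR_EXTERNAL,cv2.CHAIN_APPROX_NONE); c=max(cs,key=cv2.contourArea)
r=cv2.minAreaRect(c);b=cv2.boxPoints(r);P=np.array([onz(cm,*p,.05) for p in b]);print('bar',r,P.mean(0));e=[P[i]-P[i-1] for i in range(4)];print([(np.linalg.norm(x),np.degrees(np.arctan2(x[1],x[0]))) for x in e])
H=[]
hsv=cv2.cvtColor(im,cv2.COLOR_BGR2HSV); m=cv2.inRange(hsv,(5,70,60),(30,255,255))
for u,v in [(236,126),(351,127),(238,198),(346,199)]:
    k=np.zeros_like(m); cv2.circle(k,(u,v),6,255,-1); M=cv2.moments(m&k,True); q=(M['m10']/M['m00'],M['m01']/M['m00']); H.append(onz(cm,*q,.002)[:2]); print(q,M['m00'])
H=np.array(H); print('holes',H.mean(0)); 
for i,j in ((0,1),(2,3),(0,2),(1,3)): d=H[i]-H[j]; print(np.linalg.norm(d),np.degrees(np.arctan2(d[1],d[0])))
```

```text
bar ((293.4999694824219, 168.99996948242188), (10.999998092651367, 65.99998474121094), 0.0) [ 0.46887644 -0.38782598  0.05      ]
[(np.float64(0.011758638637420863), np.float64(61.79356661006203)), (np.float64(0.06954100912605457), np.float64(-27.826428130462222)), (np.float64(0.011100292543470629), np.float64(-118.19583752464443)), (np.float64(0.06955054390080836), np.float64(152.71590288454658))]
(235.57647058823528, 125.28235294117647) 85.0
(350.20238095238096, 126.39285714285714) 84.0
(237.45714285714286, 196.71428571428572) 70.0
(345.07142857142856, 197.84285714285716) 70.0
holes [ 0.46782124 -0.38735109]
0.12999059557904477 61.2633042123283
0.12984168127701792 61.16971808483559
0.08412273597319268 -28.866823978996937
0.08433528645346 -28.967783730672394
```

{"fn": "apply_moves", "kwargs": {
  "steps": [
    {"translation": [0,-0.03,-0.04],"rotation": [0,0,-0.02]},
    {"translation": [0,-0.06,-0.12],"rotation": [0,0,-0.02]},
    {"translation": [0,-0.06,-0.24],"rotation": [0,0,-0.02]},
    {"translation": [0,-0.06,-0.38],"rotation": [0,0,-0.02]},
    {"translation": [0,-0.06,-0.52],"rotation": [0,0,-0.02]},
    {"translation": [0,-0.06,-0.65],"rotation": [0,0,-0.02]},
    {"translation": [0,-0.06,-0.76],"rotation": [0,0,-0.02]},
    {"translation": [0,-0.06,-0.84],"rotation": [0,0,-0.02]},
    {"translation": [0,-0.06,-0.89],"rotation": [0,0,-0.02]},
    {"translation": [0,-0.06,-0.9],"rotation": [0,0,-0.02]}
  ]
}}

```text
t: 4.42
eef_pos: [0.4678, -0.3856, 0.0239]
ee_rot: [3.142, 0.004, -0.501]
force: [-0.5, -0.8, -0.1]
width: 0.0874
gripper_force: 0.0
```

{"fn": "apply_moves", "kwargs": {
  "steps": [
    {"translation": [0,0,0],"rotation": [0,0,0]},
    {"translation": [0,0,0],"rotation": [0,0,0]},
    {"translation": [0,0,0],"rotation": [0,0,0]},
    {"translation": [0,0,0],"rotation": [0,0,0]},
    {"translation": [0,0,0],"rotation": [0,0,0]},
    {"translation": [0,0,0],"rotation": [0,0,0]},
    {"translation": [0,0,0],"rotation": [0,0,0]},
    {"translation": [0,0,0],"rotation": [0,0,0]},
    {"translation": [0,0,0],"rotation": [0,0,0]},
    {"translation": [0,0,0],"rotation": [0,0,0]}
  ],
  "jaw": 1,
  "newtons": 40
}}

```text
t: 5.25
eef_pos: [0.4683, -0.3874, 0.0266]
ee_rot: [3.142, -0.0, -0.503]
force: [0.0, -0.3, -0.2]
width: 0.0266
gripper_force: 0.0
```

{"fn": "apply_moves", "kwargs": {
  "steps": [
    {"translation": [0,0,0],"rotation": [0,0,0]},
    {"translation": [0,0,0],"rotation": [0,0,0]},
    {"translation": [0,0,0],"rotation": [0,0,0]},
    {"translation": [0,0,0],"rotation": [0,0,0]},
    {"translation": [0,0,0],"rotation": [0,0,0]},
    {"translation": [0,0,0],"rotation": [0,0,0]},
    {"translation": [0,0,0.01],"rotation": [0,0,0]},
    {"translation": [0,0,0.03],"rotation": [0,0,0]},
    {"translation": [0,0,0.05],"rotation": [0,0,0]},
    {"translation": [0,0,0.08],"rotation": [0,0,0]}
  ]
}}

```text
t: 6.08
eef_pos: [0.4679, -0.3871, 0.0465]
ee_rot: [-3.142, 0.001, -0.503]
force: [0.1, -0.3, -4.5]
width: 0.0119
gripper_force: 40.0
```

{"fn": "apply_moves", "kwargs": {
  "steps": [
    {"translation": [0,0,0.03],"rotation": [0,0,0]},
    {"translation": [0,0,0.1],"rotation": [0,0,0]},
    {"translation": [0,0,0.19],"rotation": [0,0,0]},
    {"translation": [0,0,0.29],"rotation": [0,0,0]},
    {"translation": [0,0,0.39],"rotation": [0,0,0]},
    {"translation": [0,0,0.49],"rotation": [0,0,0]},
    {"translation": [0,0.02,0.59],"rotation": [0,0,0]},
    {"translation": [0,0.06,0.69],"rotation": [0,0,0.03]},
    {"translation": [0.02,0.11,0.77],"rotation": [0,0,0.07]},
    {"translation": [0.04,0.17,0.82],"rotation": [0,0,0.12]}
  ]
}}

```text
t: 6.92
eef_pos: [0.4787, -0.3452, 0.2553]
ee_rot: [-3.142, -0.004, -0.439]
force: [0.4, -1.4, -4.5]
width: 0.0115
gripper_force: 40.0
```

{"fn": "apply_moves", "kwargs": {
  "steps": [
    {"translation": [0.02,0.07,0.02],"rotation": [0,0,0.06]},
    {"translation": [0.04,0.15,0.03],"rotation": [0,0,0.13]},
    {"translation": [0.06,0.24,0.03],"rotation": [0,0,0.2]},
    {"translation": [0.08,0.34,0.03],"rotation": [0,0,0.28]},
    {"translation": [0.1,0.44,0.03],"rotation": [0,0,0.36]},
    {"translation": [0.12,0.54,0.03],"rotation": [0,0,0.44]},
    {"translation": [0.14,0.64,0.03],"rotation": [0,0,0.52]},
    {"translation": [0.16,0.74,0.03],"rotation": [0,0,0.6]},
    {"translation": [0.18,0.84,0.03],"rotation": [0,0,0.68]},
    {"translation": [0.2,0.93,0.03],"rotation": [0,0,0.75]}
  ]
}}

```text
t: 7.75
eef_pos: [0.5281, -0.1109, 0.2599]
ee_rot: [-3.141, -0.001, -0.045]
force: [0.5, 1.0, -4.4]
width: 0.0121
gripper_force: 40.0
```

{"fn": "apply_moves", "kwargs": {
  "steps": [
    {"translation": [0.02,0.1,0],"rotation": [0,0,0.04]},
    {"translation": [0.03,0.2,0],"rotation": [0,0,0.08]},
    {"translation": [0.04,0.3,0],"rotation": [0,0,0.12]},
    {"translation": [0.05,0.4,0],"rotation": [0,0,0.15]},
    {"translation": [0.06,0.5,0],"rotation": [0,0,0.18]},
    {"translation": [0.07,0.59,0],"rotation": [0,0,0.21]},
    {"translation": [0.08,0.67,0],"rotation": [0,0,0.23]},
    {"translation": [0.08,0.73,0],"rotation": [0,0,0.23]},
    {"translation": [0.085,0.76,0],"rotation": [0,0,0.23]},
    {"translation": [0.085,0.77,0],"rotation": [0,0,0.23]}
  ]
}}

```text
t: 8.58
eef_pos: [0.5495, 0.0812, 0.2595]
ee_rot: [-3.141, -0.0, 0.075]
force: [-0.1, -0.7, -4.4]
width: 0.0116
gripper_force: 40.0
```

{"fn": "apply_moves", "kwargs": {
  "steps": [
    {"translation": [0,0,-0.03],"rotation": [0,0,0]},
    {"translation": [0,0,-0.08],"rotation": [0,0,0]},
    {"translation": [0,0,-0.14],"rotation": [0,0,0]},
    {"translation": [0,0,-0.2],"rotation": [0,0,0]},
    {"translation": [0,0,-0.26],"rotation": [0,0,0]},
    {"translation": [0,0,-0.31],"rotation": [0,0,0]},
    {"translation": [0,0,-0.34],"rotation": [0,0,0]},
    {"translation": [0,0,-0.36],"rotation": [0,0,0]},
    {"translation": [0,0,-0.36],"rotation": [0,0,0]},
    {"translation": [0,0,-0.36],"rotation": [0,0,0]}
  ]
}}

```text
t: 9.42
eef_pos: [0.5498, 0.0798, 0.1694]
ee_rot: [3.141, -0.0, 0.073]
force: [0.5, -0.4, -4.6]
width: 0.0114
gripper_force: 40.0
```

Run:
```python
from h import *
import pickle
s=get_state(); print(s['t'],s['eef_pos'],s['ee_rot'],s['force'])
cm=camera_model('wrist'); im=grab_frame('wrist'); cv2.imwrite('pics/w3.png',im); pickle.dump(cm,open('w3.pkl','wb'))
im2=grab_frame('side')
a=cv2.resize(im[60:280,160:400],None,fx=2.4,fy=2.4,interpolation=cv2.INTER_CUBIC)
cv2.imwrite('pics/w3c.png',a)
```

```text
9.4167 [0.54983901 0.07978079 0.16938155] [ 3.14143904e+00 -2.94216299e-04  7.31903066e-02] [ 0.48106793 -0.42942105 -4.648804  ]
```

View pics/w3c.png

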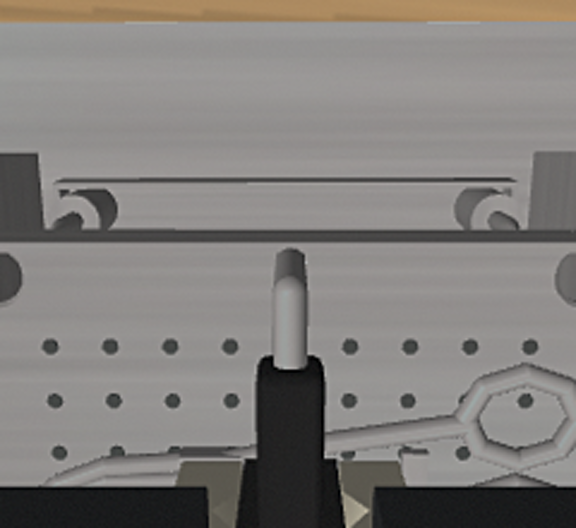

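Run:
```python
from h import *
import pickle
cm=pickle.load(open('w3.pkl','rb')); im=cv2.imread('pics/w3.png'); g=cv2.cvtColor(im,cv2.COLOR_BGR2GRAY)
H=[]
for u,v in [(161,175),(399,175)]:
    r=g[v-16:v+16,u-16:u+16]; m=(r<75).astype(np.uint8); cs,_=cv2.findContours(m,cv2.RETR_EXTERNAL,cv2.CHAIN_APPROX_NONE)
    c=max(cs,key=cv2.contourArea); x,y,w,h=cv2.boundingRect(c); M=cv2.moments(c); q=(M['m10']/M['m00']+u-16,M['m01']/M['m00']+v-16); P=onz(cm,*q,.1455); H.append(P[:2]); print(q,w,h,P)
H=np.array(H); d=H[0]-H[1]; print('hole mid',H.mean(0),np.linalg.norm(d),np.degrees(np.arctan2(d[1],d[0]))-90)
a=np.vstack([cv2.resize(g[125:162,s:s+50],None,fx=10,fy=8,interpolation=cv2.INTER_CUBIC) for s in (175,340)]); cv2.imwrite('pics/w3p.png',np.clip(a*1.4,0,255))
print(get_state()['eef_pos'])
```

```text
(157.58823529411765, 174.86274509803923) 22 20 [0.58647249 0.14872927 0.1455    ]
(395.8666666666667, 159.33333333333334) 32 2 [0.60393357 0.02412304 0.1455    ]
hole mid [0.59520303 0.08642616] 0.12582368541255634 7.976920514498204
[0.55015736 0.08014632 0.16991696][ WARN:0@0.046] global loadsave.cpp:1063 imwrite_ Unsupported depth image for selected encoder is fallbacked to CV_8U.
```

View pics/w3p.png

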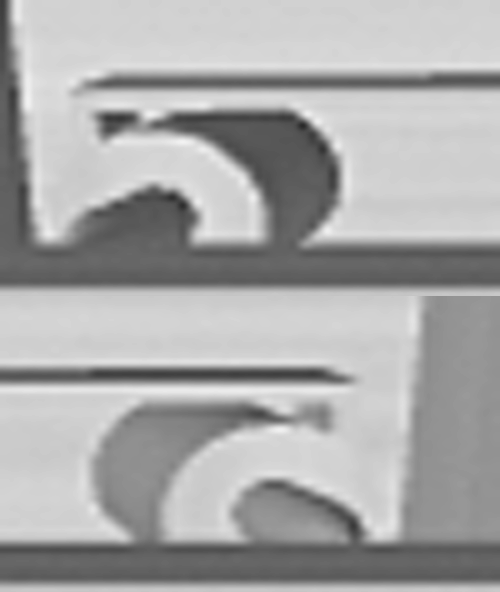

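Run:
```python
from h import *
import pickle
cm=pickle.load(open('w3.pkl','rb')); im=cv2.imread('pics/w3.png'); g=cv2.cvtColor(im,cv2.COLOR_BGR2GRAY)
H=[]
for u,v in [(159,175),(399,175)]:
    r=g[163:190,u-20:u+20]; m=(r<75).astype(np.uint8); cs,_=cv2.findContours(m,cv2.RETR_EXTERNAL,cv2.CHAIN_APPROX_NONE)
    c=max(cs,key=cv2.contourArea); x,y,w,h=cv2.boundingRect(c); q=(x+w/2-.5+u-20,y+h/2-.5+163); P=onz(cm,*q,.1455); H.append(P[:2]); print(q,w,h,P)
H=np.array(H); d=H[0]-H[1]; print('hole mid',H.mean(0),np.linalg.norm(d),np.degrees(np.arctan2(d[1],d[0]))-90)
a=np.radians(4.3);X=np.array([np.cos(a),np.sin(a)]);print('tray centre',H.mean(0)-.042*X)
L=onz(cm,201.4,152.5,.068)[:2];R=onz(cm,355.6,152.5,.068)[:2];d=L-R;print('inner',np.linalg.norm(d),np.degrees(np.arctan2(d[1],d[0]))-90,(L+R)/2)
T=[onz(cm,u,141.,.068)[:2] for u in (189,368)];print('tops',T,'mid - 50mm',(T[0]+T[1])/2-.05*X)
```

```text
(157.5, 175.5) 22 20 [0.58612286 0.14878682 0.1455    ]
(401.0, 185.0) 5 1 [0.59046043 0.01900684 0.1455    ]
hole mid [0.58829164 0.08389683] 0.1298524436644102 1.9142569733003683
tray centre [0.54640987 0.08074772]
inner 0.11417541191429036 4.2058747865512345 [0.59118021 0.08516352]
tops [array([0.59477171, 0.15120996]), array([0.60440118, 0.02031768])] mid - 50mm [0.54972719 0.08201489]
```

{"fn": "apply_moves", "kwargs": {
  "steps": [
    {"translation": [0.002,0.006,-0.02],"rotation": [0,0,0]},
    {"translation": [0.002,0.006,-0.05],"rotation": [0,0,0]},
    {"translation": [0.002,0.006,-0.08],"rotation": [0,0,0]},
    {"translation": [0.002,0.006,-0.11],"rotation": [0,0,0]},
    {"translation": [0.002,0.006,-0.14],"rotation": [0,0,0]},
    {"translation": [0.002,0.006,-0.17],"rotation": [0,0,0]},
    {"translation": [0.002,0.006,-0.195],"rotation": [0,0,0]},
    {"translation": [0.002,0.006,-0.215],"rotation": [0,0,0]},
    {"translation": [0.002,0.006,-0.235],"rotation": [0,0,0]},
    {"translation": [0.002,0.006,-0.25],"rotation": [0,0,0]}
  ]
}}

```text
t: 10.35
eef_pos: [0.55, 0.0816, 0.1059]
ee_rot: [3.141, 0.0, 0.074]
force: [-0.2, 0.2, -4.6]
width: 0.0114
gripper_force: 40.0
```

{"fn": "apply_moves", "kwargs": {
  "steps": [
    {"translation": [0,0,-0.008],"rotation": [0,0,0]},
    {"translation": [0,0,-0.016],"rotation": [0,0,0]},
    {"translation": [0,0,-0.022],"rotation": [0,0,0]},
    {"translation": [0,0,-0.028],"rotation": [0,0,0]},
    {"translation": [0,0,-0.034],"rotation": [0,0,0]},
    {"translation": [0,0,-0.038],"rotation": [0,0,0]},
    {"translation": [0,0,-0.041],"rotation": [0,0,0]},
    {"translation": [0,0,-0.043],"rotation": [0,0,0]},
    {"translation": [0,0,-0.045],"rotation": [0,0,0]},
    {"translation": [0,0,-0.045],"rotation": [0,0,0]}
  ]
}}

```text
t: 11.18
eef_pos: [0.5501, 0.0816, 0.0953]
ee_rot: [3.142, 0.0, 0.074]
force: [-0.3, 0.1, -3.3]
width: 0.0119
gripper_force: 40.0
```

{"fn": "apply_moves", "kwargs": {
  "steps": [
    {"translation": [0,0,-0.001],"rotation": [0,0,0]},
    {"translation": [0,0,-0.002],"rotation": [0,0,0]},
    {"translation": [0,0,-0.003],"rotation": [0,0,0]},
    {"translation": [0,0,-0.004],"rotation": [0,0,0]},
    {"translation": [0,0,-0.005],"rotation": [0,0,0]},
    {"translation": [0,0,-0.006],"rotation": [0,0,0]},
    {"translation": [0,0,-0.006],"rotation": [0,0,0]},
    {"translation": [0,0,-0.006],"rotation": [0,0,0]},
    {"translation": [0,0,-0.006],"rotation": [0,0,0]},
    {"translation": [0,0,-0.006],"rotation": [0,0,0]}
  ]
}}

```text
t: 12.02
eef_pos: [0.5502, 0.0816, 0.0945]
ee_rot: [-3.142, -0.0, 0.074]
force: [-3.5, -0.1, 5.9]
width: 0.0115
gripper_force: 40.0
```

{"fn": "apply_moves", "kwargs": {
  "steps": [
    {"translation": [0,0,0],"rotation": [0,0,0]},
    {"translation": [0,0,0],"rotation": [0,0,0]},
    {"translation": [0,0,0],"rotation": [0,0,0]},
    {"translation": [0,0,0],"rotation": [0,0,0]},
    {"translation": [0,0,0],"rotation": [0,0,0]},
    {"translation": [0,0,0],"rotation": [0,0,0]},
    {"translation": [0,0,0],"rotation": [0,0,0]},
    {"translation": [0,0,0],"rotation": [0,0,0]},
    {"translation": [0,0,0],"rotation": [0,0,0]},
    {"translation": [0,0,0],"rotation": [0,0,0]}
  ],
  "jaw": -0.4
}}

```text
t: 12.85
eef_pos: [0.5501, 0.0816, 0.0938]
ee_rot: [3.142, 0.0, 0.074]
force: [-0.0, -0.4, -0.8]
width: 0.0613
gripper_force: 0.0
```

{"fn": "apply_moves", "kwargs": {
  "steps": [
    {"translation": [0,0,0.03],"rotation": [0,0,0]},
    {"translation": [0,0,0.08],"rotation": [0,0,0]},
    {"translation": [0,0,0.16],"rotation": [0,0,0]},
    {"translation": [0,0,0.28],"rotation": [0,0,0]},
    {"translation": [0,0,0.4],"rotation": [0,0,0]},
    {"translation": [0,0,0.54],"rotation": [0,0,0]},
    {"translation": [0,0,0.68],"rotation": [0,0,0]},
    {"translation": [0,0,0.82],"rotation": [0,0,0]},
    {"translation": [0,0,0.94],"rotation": [0,0,0]},
    {"translation": [0,0,1],"rotation": [0,0,0]}
  ]
}}

```text
t: 13.68
eef_pos: [0.551, 0.0815, 0.3493]
ee_rot: [-3.14, -0.006, 0.074]
force: [0.5, -0.2, -0.2]
width: 0.0612
gripper_force: 0.0
```

Run:
```python
from h import *
import pickle
s=get_state(); print(s['t'],s['eef_pos'],s['ee_rot'],s['width'],s['q'])
cm=camera_model('wrist'); im=grab_frame('wrist'); cv2.imwrite('pics/w4.png',im); pickle.dump(cm,open('w4.pkl','wb'))
```

```text
13.6833 [0.55102504 0.08150434 0.34927185] [-3.14026319 -0.00619786  0.0736508 ] 0.0612378709724781 [ 4.99351400e-01  1.03451009e-01 -4.84206072e-02  1.36565905e-03
 -1.41273114e+00  1.14488905e+00]
```

View pics/w4.png

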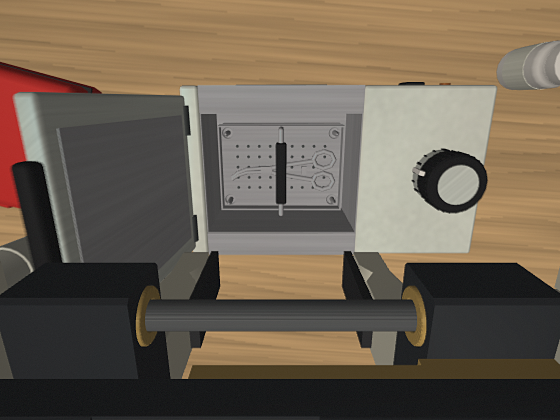

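{"fn": "apply_moves", "kwargs": {
  "steps": [
    {"translation": [0,0.02,0.1],"rotation": [0,0,0]},
    {"translation": [0,0.1,0.16],"rotation": [0,0,0]},
    {"translation": [-0.01,0.22,0.18],"rotation": [0,0,0]},
    {"translation": [-0.02,0.34,0.18],"rotation": [0,0,0]},
    {"translation": [-0.03,0.46,0.18],"rotation": [0,0,0]},
    {"translation": [-0.04,0.58,0.18],"rotation": [0,0,0]},
    {"translation": [-0.05,0.7,0.18],"rotation": [0,0,0]},
    {"translation": [-0.05,0.8,0.18],"rotation": [0,0,0]},
    {"translation": [-0.05,0.86,0.18],"rotation": [0,0,0]},
    {"translation": [-0.05,0.88,0.18],"rotation": [0,0,0]}
  ],
  "jaw": 1,
  "newtons": 10
}}

```text
t: 14.57
eef_pos: [0.5372, 0.3036, 0.3882]
ee_rot: [3.141, 0.001, 0.075]
force: [0.4, -0.1, -0.4]
width: 0.0029
gripper_force: 0.0
```

{"fn": "apply_moves", "kwargs": {
  "steps": [
    {"translation": [0,0,-0.05],"rotation": [0,0,0]},
    {"translation": [0,0,-0.12],"rotation": [0,0,0]},
    {"translation": [0,0,-0.2],"rotation": [0,0,0]},
    {"translation": [0,0,-0.28],"rotation": [0,0,0]},
    {"translation": [0,0,-0.34],"rotation": [0,0,0]},
    {"translation": [0,0,-0.39],"rotation": [0,0,0]},
    {"translation": [0,0,-0.42],"rotation": [0,0,0]},
    {"translation": [0,0,-0.43],"rotation": [0,0,0]},
    {"translation": [0,0,-0.43],"rotation": [0,0,0]},
    {"translation": [0,0,-0.43],"rotation": [0,0,0]}
  ]
}}

```text
t: 15.4
eef_pos: [0.538, 0.3015, 0.2822]
ee_rot: [-3.141, -0.001, 0.073]
force: [-0.2, -0.6, 1.0]
width: 0.0006
gripper_force: 0.0
```

{"fn": "apply_moves", "kwargs": {
  "steps": [
    {"translation": [0,-0.08,0.01],"rotation": [0,0,0]},
    {"translation": [0.005,-0.16,0.015],"rotation": [0,0,0]},
    {"translation": [0.01,-0.23,0.02],"rotation": [0,0,0]},
    {"translation": [0.015,-0.3,0.025],"rotation": [0,0,0]},
    {"translation": [0.02,-0.37,0.03],"rotation": [0,0,0]},
    {"translation": [0.025,-0.44,0.035],"rotation": [0,0,0]},
    {"translation": [0.03,-0.51,0.035],"rotation": [0,0,0]},
    {"translation": [0.035,-0.58,0.02],"rotation": [0,0,0]},
    {"translation": [0.04,-0.65,-0.005],"rotation": [0,0,0]},
    {"translation": [0.045,-0.71,-0.035],"rotation": [0,0,0]}
  ]
}}

```text
t: 16.23
eef_pos: [0.5496, 0.1228, 0.274]
ee_rot: [-3.14, -0.003, 0.073]
force: [0.6, 2.0, 3.0]
width: 0.0004
gripper_force: 1.5
```

{"fn": "apply_moves", "kwargs": {
  "steps": [
    {"translation": [0.005,-0.06,-0.04],"rotation": [0,0,0]},
    {"translation": [0.01,-0.11,-0.08],"rotation": [0,0,0]},
    {"translation": [0.015,-0.16,-0.12],"rotation": [0,0,0]},
    {"translation": [0.02,-0.2,-0.17],"rotation": [0,0,0]},
    {"translation": [0.02,-0.24,-0.225],"rotation": [0,0,0]},
    {"translation": [0.02,-0.276,-0.28],"rotation": [0,0,0]},
    {"translation": [0.02,-0.3,-0.34],"rotation": [0,0,0]},
    {"translation": [0.02,-0.32,-0.4],"rotation": [0,0,0]},
    {"translation": [0.02,-0.335,-0.45],"rotation": [0,0,0]},
    {"translation": [0.02,-0.345,-0.5],"rotation": [0,0,0]}
  ]
}}

```text
t: 17.07
eef_pos: [0.5537, 0.0369, 0.1462]
ee_rot: [3.141, 0.0, 0.073]
force: [0.7, 0.6, 1.7]
width: 0.0009
gripper_force: 0.8
```

{"fn": "apply_moves", "kwargs": {
  "steps": [
    {"translation": [0,0,-0.01],"rotation": [0,0,0]},
    {"translation": [0,0,-0.02],"rotation": [0,0,0]},
    {"translation": [0,0,-0.028],"rotation": [0,0,0]},
    {"translation": [0,0,-0.034],"rotation": [0,0,0]},
    {"translation": [0,0,-0.038],"rotation": [0,0,0]},
    {"translation": [0,0,-0.04],"rotation": [0,0,0]},
    {"translation": [0,0,-0.04],"rotation": [0,0,0]},
    {"translation": [0,0,-0.04],"rotation": [0,0,0]},
    {"translation": [0,0,-0.04],"rotation": [0,0,0]},
    {"translation": [0,0,-0.04],"rotation": [0,0,0]}
  ]
}}

```text
t: 17.9
eef_pos: [0.5533, 0.037, 0.1411]
ee_rot: [3.14, -0.001, 0.075]
force: [-12.6, -1.7, 26.6]
width: 0.0005
gripper_force: 13.4
```

{"fn": "apply_moves", "kwargs": {
  "steps": [
    {"translation": [0,0,0.08],"rotation": [0,0,0]},
    {"translation": [0,0,0.18],"rotation": [0,0,0]},
    {"translation": [0,-0.04,0.27],"rotation": [0,0,0]},
    {"translation": [0.01,-0.12,0.31],"rotation": [0,0,0]},
    {"translation": [0.02,-0.22,0.31],"rotation": [0,0,0]},
    {"translation": [0.034,-0.32,0.31],"rotation": [0,0,0]},
    {"translation": [0.034,-0.41,0.31],"rotation": [0,0,0]},
    {"translation": [0.034,-0.48,0.31],"rotation": [0,0,0]},
    {"translation": [0.034,-0.51,0.31],"rotation": [0,0,0]},
    {"translation": [0.034,-0.514,0.31],"rotation": [0,0,0]}
  ],
  "jaw": -1
}}

```text
t: 18.73
eef_pos: [0.5623, -0.0918, 0.2153]
ee_rot: [3.142, -0.0, 0.072]
force: [-0.0, -0.5, 0.7]
width: 0.062
gripper_force: 0.0
```

Run:
```python
from h import *
s=get_state(); print(s['t'],s['eef_pos'],s['ee_rot'],s['width'])
# lid check from the top view: black grip strip
cm=camera_model('top'); im=grab_frame('top'); cv2.imwrite('pics/t2.png',im)
a=np.radians(4.3);X=np.array([np.cos(a),np.sin(a)]);Y=np.array([-X[1],X[0]]); h=np.array([.5495,.082])+.099*Y
print('expected strip px',proj(cm,[*(h-.2*Y),.141]),proj(cm,[*(h-.2*Y+.05*X),.141]),proj(cm,[*(h-.2*Y-.05*X),.141]))
g=im.max(2); k=np.zeros_like(g); k[160:250,270:305]=g[160:250,270:305]<45; n,l,st,c=cv2.connectedComponentsWithStats(k); print(st[1:][st[1:,4]>20],c[1:][st[1:,4]>20])
```

```text
18.7333 [ 0.56232369 -0.09179738  0.21533488] [ 3.14154950e+00 -2.96007937e-04  7.18227655e-02] 0.06199831852101659
expected strip px [297.81588115 203.92201391] [296.20565319 185.57848072] [299.43830438 222.40447428]
[[280 195   5  23  24]] [[281.70833333 206.45833333]]
```

{"fn": "apply_moves", "kwargs": {
  "steps": [
    {"translation": [0,0,0],"rotation": [0,0,0]},
    {"translation": [0,0,0],"rotation": [0,0,0]},
    {"translation": [0,0,0],"rotation": [0,0,0]},
    {"translation": [0,0,0],"rotation": [0,0,0]},
    {"translation": [0,0,-0.05],"rotation": [0,0,0]},
    {"translation": [0,0,-0.1],"rotation": [0,0,0]},
    {"translation": [0,0,-0.15],"rotation": [0,0,0]},
    {"translation": [0,0,-0.2],"rotation": [0,0,0]},
    {"translation": [0,0,-0.225],"rotation": [0,0,0]},
    {"translation": [0,0,-0.23],"rotation": [0,0,0]}
  ]
}}

```text
t: 19.62
eef_pos: [0.5617, -0.0903, 0.1563]
ee_rot: [-3.142, 0.002, 0.074]
force: [-0.7, 0.6, 1.1]
width: 0.0878
gripper_force: 0.0
```

{"fn": "apply_moves", "kwargs": {
  "steps": [
    {"translation": [0,0,0],"rotation": [0,0,0]},
    {"translation": [0,0,0],"rotation": [0,0,0]},
    {"translation": [0,0,0],"rotation": [0,0,0]},
    {"translation": [0,0,0],"rotation": [0,0,0]},
    {"translation": [0,0,0],"rotation": [0,0,0]},
    {"translation": [0,0,0],"rotation": [0,0,0]},
    {"translation": [0,0,0],"rotation": [0,0,0]},
    {"translation": [0,0,0],"rotation": [0,0,0]},
    {"translation": [0,0,0],"rotation": [0,0,0]},
    {"translation": [0,0,0],"rotation": [0,0,0]}
  ],
  "jaw": 1,
  "newtons": 20
}}

```text
t: 20.45
eef_pos: [0.5628, -0.0921, 0.1584]
ee_rot: [3.14, -0.001, 0.073]
force: [2.4, -6.6, 0.1]
width: 0.0594
gripper_force: 20.0
```

{"fn": "apply_moves", "kwargs": {
  "steps": [
    {"translation": [0,0,0],"rotation": [0,0,-0.1]},
    {"translation": [0,0,0],"rotation": [0,0,-0.2]},
    {"translation": [0,0,0],"rotation": [0,0,-0.3]},
    {"translation": [0,0,0],"rotation": [0,0,-0.4]},
    {"translation": [0,0,0],"rotation": [0,0,-0.5]},
    {"translation": [0,0,0],"rotation": [0,0,-0.6]},
    {"translation": [0,0,0],"rotation": [0,0,-0.7]},
    {"translation": [0,0,0],"rotation": [0,0,-0.8]},
    {"translation": [0,0,0],"rotation": [0,0,-0.9]},
    {"translation": [0,0,0],"rotation": [0,0,-1]}
  ]
}}

```text
t: 21.28
eef_pos: [0.5629, -0.0916, 0.1584]
ee_rot: [3.141, -0.002, -0.453]
force: [1.3, -3.9, -0.8]
width: 0.059
gripper_force: 20.0
```

{"fn": "apply_moves", "kwargs": {
  "steps": [
    {"translation": [0,0,0],"rotation": [0,0,-0.1]},
    {"translation": [0,0,0],"rotation": [0,0,-0.2]},
    {"translation": [0,0,0],"rotation": [0,0,-0.3]},
    {"translation": [0,0,0],"rotation": [0,0,-0.4]},
    {"translation": [0,0,0],"rotation": [0,0,-0.5]},
    {"translation": [0,0,0],"rotation": [0,0,-0.6]},
    {"translation": [0,0,0],"rotation": [0,0,-0.7]},
    {"translation": [0,0,0],"rotation": [0,0,-0.8]},
    {"translation": [0,0,0],"rotation": [0,0,-0.9]},
    {"translation": [0,0,0],"rotation": [0,0,-1]}
  ]
}}

```text
t: 22.12
eef_pos: [0.5633, -0.0912, 0.1584]
ee_rot: [-3.14, -0.002, -0.976]
force: [1.7, -2.9, -0.5]
width: 0.059
gripper_force: 20.0
```

{"fn": "apply_moves", "kwargs": {
  "steps": [
    {"translation": [0,0,0],"rotation": [0,0,-0.1]},
    {"translation": [0,0,0],"rotation": [0,0,-0.2]},
    {"translation": [0,0,0],"rotation": [0,0,-0.28]},
    {"translation": [0,0,0],"rotation": [0,0,-0.33]},
    {"translation": [0,0,0],"rotation": [0,0,-0.33]},
    {"translation": [0,0,0],"rotation": [0,0,-0.33]},
    {"translation": [0,0,0],"rotation": [0,0,-0.33]},
    {"translation": [0,0,0],"rotation": [0,0,-0.33]},
    {"translation": [0,0,0],"rotation": [0,0,-0.33]},
    {"translation": [0,0,0],"rotation": [0,0,-0.33]}
  ]
}}

```text
t: 22.95
eef_pos: [0.5634, -0.091, 0.1583]
ee_rot: [-3.14, -0.001, -1.145]
force: [3.3, -4.7, -0.3]
width: 0.0591
gripper_force: 20.0
```

{"fn": "apply_moves", "kwargs": {
  "steps": [
    {"translation": [0,0,0],"rotation": [0,0,0]},
    {"translation": [0,0,0],"rotation": [0,0,0]},
    {"translation": [0,0,0],"rotation": [0,0,0]},
    {"translation": [0,0,0],"rotation": [0,0,0]},
    {"translation": [0,0,0],"rotation": [0,0,0]},
    {"translation": [0,0,0],"rotation": [0,0,0]},
    {"translation": [0,0,0],"rotation": [0,0,0]},
    {"translation": [0,0,0.05],"rotation": [0,0,0]},
    {"translation": [0,0,0.15],"rotation": [0,0,0]},
    {"translation": [0,0,0.27],"rotation": [0,0,0]}
  ],
  "jaw": -1
}}

```text
t: 23.78
eef_pos: [0.5611, -0.0907, 0.2241]
ee_rot: [3.138, 0.001, -1.147]
force: [0.9, -0.4, -0.2]
width: 0.0877
gripper_force: 0.0
```

{"fn": "apply_moves", "kwargs": {
  "steps": [
    {"translation": [0.03,0,0.1],"rotation": [0,0,0.1]},
    {"translation": [0.08,0,0.2],"rotation": [0,0,0.3]},
    {"translation": [0.14,0,0.3],"rotation": [0,0,0.5]},
    {"translation": [0.2,0,0.33],"rotation": [0,0,0.7]},
    {"translation": [0.26,0,0.33],"rotation": [0,0,0.9]},
    {"translation": [0.3,0,0.33],"rotation": [0,0,1]},
    {"translation": [0.3,0,0.33],"rotation": [0,0,1]},
    {"translation": [0.3,0,0.33],"rotation": [0,0,1]},
    {"translation": [0.3,0,0.33],"rotation": [0,0,1]},
    {"translation": [0.3,0,0.33],"rotation": [0,0,1]}
  ]
}}

```text
t: 24.62
eef_pos: [0.6368, -0.0907, 0.3077]
ee_rot: [3.142, 0.0, -0.624]
force: [0.1, -0.4, 0.2]
width: 0.0877
gripper_force: 0.0
```

{"fn": "apply_moves", "kwargs": {
  "steps": [
    {"translation": [0,0,0],"rotation": [0,0,0.2]},
    {"translation": [0,0,0],"rotation": [0,0,0.4]},
    {"translation": [0,0,0],"rotation": [0,0,0.6]},
    {"translation": [0,0,0],"rotation": [0,0,0.8]},
    {"translation": [0,0,0],"rotation": [0,0,1]},
    {"translation": [0,0,0],"rotation": [0,0,1]},
    {"translation": [0,0,0],"rotation": [0,0,1]},
    {"translation": [0,0,0],"rotation": [0,0,1]},
    {"translation": [0,0,0],"rotation": [0,0,1]},
    {"translation": [0,0,0],"rotation": [0,0,1]}
  ]
}}

```text
t: 25.45
eef_pos: [0.6373, -0.0906, 0.3076]
ee_rot: [-3.142, -0.0, -0.101]
force: [-1.2, 0.3, -0.4]
width: 0.0877
gripper_force: 0.0
```

Run:
```python
from h import *
import pickle
s=get_state(); print(s['t'],s['eef_pos'],s['ee_rot'],s['width'])
cm=camera_model('wrist'); im=grab_frame('wrist'); cv2.imwrite('pics/w5.png',im); pickle.dump(cm,open('w5.pkl','wb'))
u,v=proj(cm,[.562,-.0913,.155]); print(u,v)
u,v=int(u),int(v); a=im[max(0,v-60):v+60,u-80:u+80]; a=cv2.resize(a,None,fx=4,fy=4,interpolation=cv2.INTER_CUBIC)
b=cv2.resize(im,(374,280)); c=np.zeros((a.shape[0]+0,a.shape[1],3),np.uint8); c[:]=a
c[-120:,-160:]=cv2.resize(im,(160,120)); cv2.imwrite('pics/w5c.png',c); print(u-80,max(0,v-60))
```

```text
25.45 [ 0.63730329 -0.09062535  0.30763176] [-3.14156048e+00 -9.12695713e-05 -1.00956210e-01] 0.08773655374777467
289.6627256747684 263.3763135409668
209 203
```

View pics/w5c.png

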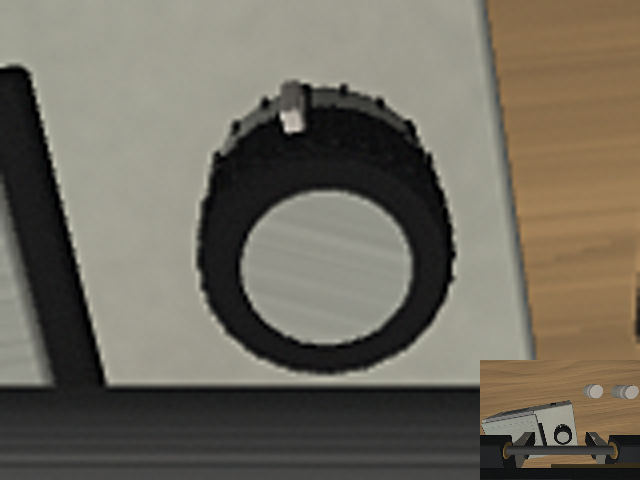

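Run:
```python
from h import *
import pickle
cm=pickle.load(open('w5.pkl','rb'))
im=cv2.imread('pics/w5.png'); cap=cv2.inRange(im,(110,110,110),(255,255,255)); k=np.zeros_like(cap); cv2.circle(k,(291,270),23,255,-1)
cs,_=cv2.findContours(cap&k,cv2.RETR_EXTERNAL,cv2.CHAIN_APPROX_NONE); e=cv2.fitEllipse(max(cs,key=cv2.contourArea)); C=onz(cm,*e[0],.169)[:2]; print(e,C)
def f(x,y,z): 
    P=onz(cm,209+x/4-.4,203+y/4-.4,z)[:2]; d=P-C; return np.hypot(*d),np.degrees(np.arctan2(d[1],d[0]))-4.3
print('lug top inner/outer',f(293,131,.156),f(291,110,.156), 'lug mid',f(292,120,.156),'lug bottom',f(291,84,.135))
for q in [(237,125),(265,103),(305,92),(343,90),(380,100),(410,125)]: print('mark',f(*q,.139))
ang=np.radians(4.3)
for t in (0,10,20,-20):
    a=ang+np.radians(t); p=proj(cm,[*(C+.029*np.array([np.cos(a),np.sin(a)])),.138]); print(t,(p-[209,203]+.4)*4)
```

```text
((290.12384033203125, 269.4291076660156), (37.10678482055664, 41.434600830078125), 89.947265625) [ 0.56271023 -0.09144672]
lug top inner/outer (np.float64(0.03021855949826141), np.float64(4.81127198567433)) (np.float64(0.03551755082384333), np.float64(3.34406576226254)) lug mid (np.float64(0.03299520302727423), np.float64(3.9631974924268034)) lug bottom (np.float64(0.03436163083625511), np.float64(3.7051073988236825))
mark (np.float64(0.03230148259632777), np.float64(32.14277918442924))
mark (np.float64(0.03322132176662682), np.float64(16.126571985806542))
mark (np.float64(0.03306562556740496), np.float64(-1.8732273301958302))
mark (np.float64(0.033588620419069), np.float64(-18.14834270340881))
mark (np.float64(0.03363493022098978), np.float64(-34.593795394070824))
mark (np.float64(0.03222693723186828), np.float64(-52.163919341794745))
0 [303.46412003 106.25776325]
10 [283.94385868 111.17093405]
20 [265.68957012 119.15163846]
-20 [343.74956457 106.20319006]
```

{"fn": "apply_moves", "kwargs": {
  "steps": [
    {"translation": [-0.1,0,-0.05],"rotation": [0,0,0]},
    {"translation": [-0.2,0,-0.1],"rotation": [0,0,0]},
    {"translation": [-0.28,-0.004,-0.15],"rotation": [0,0,0]},
    {"translation": [-0.298,-0.004,-0.22],"rotation": [0,0,0]},
    {"translation": [-0.298,-0.004,-0.32],"rotation": [0,0,0]},
    {"translation": [-0.298,-0.004,-0.42],"rotation": [0,0,0]},
    {"translation": [-0.298,-0.004,-0.5],"rotation": [0,0,0]},
    {"translation": [-0.298,-0.004,-0.56],"rotation": [0,0,0]},
    {"translation": [-0.298,-0.004,-0.59],"rotation": [0,0,0]},
    {"translation": [-0.298,-0.004,-0.598],"rotation": [0,0,0]}
  ]
}}

```text
t: 26.33
eef_pos: [0.5621, -0.0917, 0.1567]
ee_rot: [3.141, 0.002, -0.1]
force: [-0.6, -0.3, 0.6]
width: 0.0874
gripper_force: 0.0
```

{"fn": "apply_moves", "kwargs": {
  "steps": [
    {"translation": [0,0,0],"rotation": [0,0,0]},
    {"translation": [0,0,0],"rotation": [0,0,0]},
    {"translation": [0,0,0],"rotation": [0,0,0]},
    {"translation": [0,0,0],"rotation": [0,0,0]},
    {"translation": [0,0,0],"rotation": [0,0,0]},
    {"translation": [0,0,0],"rotation": [0,0,0]},
    {"translation": [0,0,0],"rotation": [0,0,0]},
    {"translation": [0,0,0],"rotation": [0,0,0]},
    {"translation": [0,0,0],"rotation": [0,0,0]},
    {"translation": [0,0,0],"rotation": [0,0,0]}
  ],
  "jaw": 1,
  "newtons": 20
}}

```text
t: 27.17
eef_pos: [0.5632, -0.0921, 0.1588]
ee_rot: [3.141, -0.001, -0.099]
force: [-0.2, -4.5, 5.2]
width: 0.0589
gripper_force: 20.0
```

{"fn": "apply_moves", "kwargs": {
  "steps": [
    {"translation": [0,0,0],"rotation": [0,0,-0.03]},
    {"translation": [0,0,0],"rotation": [0,0,-0.06]},
    {"translation": [0,0,0],"rotation": [0,0,-0.09]},
    {"translation": [0,0,0],"rotation": [0,0,-0.12]},
    {"translation": [0,0,0],"rotation": [0,0,-0.13]},
    {"translation": [0,0,0],"rotation": [0,0,-0.13]},
    {"translation": [0,0,0],"rotation": [0,0,-0.13]},
    {"translation": [0,0,0],"rotation": [0,0,-0.13]},
    {"translation": [0,0,0],"rotation": [0,0,-0.13]},
    {"translation": [0,0,0],"rotation": [0,0,-0.13]}
  ]
}}

```text
t: 28.0
eef_pos: [0.5632, -0.092, 0.1588]
ee_rot: [3.141, -0.001, -0.167]
force: [-0.8, -3.8, 6.0]
width: 0.0591
gripper_force: 20.0
```

{"fn": "apply_moves", "kwargs": {
  "steps": [
    {"translation": [0,0,0],"rotation": [0,0,0]},
    {"translation": [0,0,0],"rotation": [0,0,0]},
    {"translation": [0,0,0],"rotation": [0,0,0]},
    {"translation": [0,0,0],"rotation": [0,0,0]},
    {"translation": [0,0,0],"rotation": [0,0,0]},
    {"translation": [0,0,0],"rotation": [0,0,0]},
    {"translation": [0,0,0],"rotation": [0,0,0]},
    {"translation": [0,0,0.05],"rotation": [0,0,0]},
    {"translation": [0,0,0.15],"rotation": [0,0,0]},
    {"translation": [0,0,0.27],"rotation": [0,0,0]}
  ],
  "jaw": -1
}}

```text
t: 28.83
eef_pos: [0.5616, -0.0916, 0.2246]
ee_rot: [3.141, 0.004, -0.168]
force: [0.3, 0.0, 0.6]
width: 0.0877
gripper_force: 0.0
```

{"fn": "apply_moves", "kwargs": {
  "steps": [
    {"translation": [0.03,0,0.1],"rotation": [0,0,0.13]},
    {"translation": [0.08,0,0.2],"rotation": [0,0,0.13]},
    {"translation": [0.14,0,0.3],"rotation": [0,0,0.13]},
    {"translation": [0.2,0,0.33],"rotation": [0,0,0.13]},
    {"translation": [0.26,0,0.33],"rotation": [0,0,0.13]},
    {"translation": [0.3,0,0.33],"rotation": [0,0,0.13]},
    {"translation": [0.3,0,0.33],"rotation": [0,0,0.13]},
    {"translation": [0.3,0,0.33],"rotation": [0,0,0.13]},
    {"translation": [0.3,0,0.33],"rotation": [0,0,0.13]},
    {"translation": [0.3,0,0.33],"rotation": [0,0,0.13]}
  ]
}}

```text
t: 29.67
eef_pos: [0.6372, -0.0917, 0.3079]
ee_rot: [3.141, 0.001, -0.099]
force: [0.1, 0.6, 0.4]
width: 0.0876
gripper_force: 0.0
```

Run:
```python
from h import *
s=get_state(); print(s['t'],s['eef_pos'],s['ee_rot'],s['width'],s['force'])
cm=camera_model('wrist'); im=grab_frame('wrist'); cv2.imwrite('pics/w6.png',im); t=grab_frame('side'); cv2.imwrite('pics/s6.png',t)
C=np.array([.5625,-.0914]); 
def scan(im,cm):
    k=cv2.inRange(im,(110,110,110),(255,255,255)); 
    best=[]
    for t in np.arange(-20,21,1.):
        a=np.radians(4.3+t); p=proj(cm,[*(C+.033*np.array([np.cos(a),np.sin(a)])),.156]); best.append(im[int(round(p[1])),int(round(p[0]))].mean())
    b=np.array(best); w=b>100; T=np.arange(-20,21,1.); print('lug deg',T[w],b[w].round())
scan(cv2.imread('pics/w5.png'),__import__('pickle').load(open('w5.pkl','rb'))); scan(im,cm)
# lid level: black grip strip in the wrist view, and side view
cs=camera_model('side'); a=np.radians(4.3);X=np.array([np.cos(a),np.sin(a)]);Y=np.array([-X[1],X[0]]); h=np.array([.5495,.082])+.099*Y
print('strip px side', [proj(cs,[*(h-.2*Y+s_*X),.141]).round() for s_ in (-.05,0,.05)])
g=t.max(2); k=np.zeros_like(g); k[200:290,240:345]=g[200:290,240:345]<50; n,l,st,c=cv2.connectedComponentsWithStats(k); print(st[1:][st[1:,4]>30].tolist(),c[1:][st[1:,4]>30].round(1).tolist())
```

```text
29.6667 [ 0.63722122 -0.09165713  0.30787918] [ 3.14149415e+00  5.47498494e-04 -9.92489638e-02] 0.08759989788783351 [0.09874309 0.59344593 0.41539359]
lug deg [1. 2. 3. 4. 5. 6. 7.] [170. 179. 167. 167. 170. 173. 173.]
lug deg [-4. -3. -2. -1.  0.  1.  2.  3.] [113. 113. 179. 165. 165. 172. 172. 176.]
strip px side [array([281., 231.]), array([299., 223.]), array([315., 215.])]
[[283, 216, 33, 18, 129], [306, 229, 24, 24, 238]] [[299.1, 224.7], [317.3, 244.9]]
```

```bash
python3 -c "
from station import *
print(job_done())"
```

```text
the job is handed in; nothing more can be done
None
```

I handed the job in at about 30 s with the tray seated on all four posts with the forceps in it, the lid shut, and the timer pointer within about 1° of the 30-minute mark; `job_done()` returned no verdict.

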